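# Turn the eccentric cam to its low point, then push the dowel slide home

## Task

On the pump fixture, push the cam's lever round by its upright knob until the cam is at its low point (the lever then points straight away from the slide, over the pump housing), and only then push the slide forward from behind until it is fully home with its two dowel pins in the housing. Do it all by gentle pushing with the fingertips or the outside of the fingers: grip nothing, lift nothing, and leave the loose parts round the fixture where they are.

Things in the scene. Friction and masses are not known exactly. Their poses are not given: they have to be found in the camera images.
- fixture: Fixed dark steel plate, 12 mm thick; origin on the bench right under the cam's pivot, x = forward (the way the slide is pushed), z up; plate x -205 to 170 mm, y -90 to 90 mm. Aluminium pump housing at x 85 to 155 mm, 150 mm wide, top 48 mm above the bench, dowel bores at y -62 and 62 mm. Guide rails (top at 36 mm) along y -78 and 78 mm beside the slide.
- cam_pivot (a point): Top of the bolt on which the cam turns, 74 mm above the bench, on the fixture's z axis. The cam is a steel disc of radius 34 mm (18 to 44 mm above the bench), its centre 14 mm off the pivot. A flat lever (18 mm wide, top 64 mm above the bench) is fixed to it and points from the pivot over the disc's high (far) side.
- cam_knob (a point): Centre of the top of the upright round knob on the lever's end: 18 mm diameter, from 64 to 112 mm above the bench, 80 mm from the pivot. It does not turn on the lever. Pushing it along its circle takes about 5 N; the cam stays where it is left.
- cam (a joint): Angle of cam and lever about the vertical pivot, counter-clockwise from above, -0.6 to 6.88 rad. 0 and 6.28: lever along the fixture's +x, away from the slide, cam at its low point. 3.14: lever over the slide, the cam's high point towards it. It starts anywhere from 1.2 to 5.08; the low point can be reached either way round.
- slide_rear (a point): Centre of the slide's rear face, 32 mm above the bench: an upright flat face 142 mm wide, 14 to 50 mm above the bench, looking to the fixture's -x, on the line through the pivot along x. The slide is an aluminium block 90 mm long, with a steel nose in front that meets the cam disc and two fork arms with dowel pins that pass either side of the cam.
- slide (a joint): Travel of the slide along the fixture's +x, 0 (fully back) to 0.060 m (home, against a firm stop). It starts at 0 to 0.015. It takes about 3 N to push and stays where it is left. With the cam away from its low point the cam disc stops it 9 to 27 mm short of home.
- filter: Loose bystander: black oil filter, 74 mm diameter, 76 mm high; origin at the centre of its underside.
- bearing_cap: Loose bystander: copper-brown bearing cap block, 80 x 46 x 33 mm; origin at the centre of its underside.
- gear: Loose bystander: dark steel drive gear lying flat, 78 mm diameter, hub 26 mm high; origin at the centre of its underside.

How it is judged:
By the outcome, as a careful person would: the job done as asked, in the order asked, and still so for the second after the job is handed in, with the robot touching nothing.
It also fails if it takes over 58 s, if anything falls off the work surface, if the arm or the gripper's body presses on something with over 40 N, if the wrist force passes 120 N, or if a joint passes its speed limit or range.

## Robot

A 6-joint arm with a two-finger parallel gripper is mounted at the origin on the work surface. World frame = base frame: x ahead of the robot, y to its left, z up, the work surface at z = 0. Lengths are in m, angles in degrees, forces in N, time in s.
With the tool pointing down it reaches from about 0.4 to 0.825 m from the base axis. Payload 7 kg.
Tool frame: the origin (TCP) lies between the finger pads; the fingertips stand 19 mm ahead of it and the grasp point (between the pads) is the TCP (r.tip_extent is the distance from the TCP to the fingertips, in m); z points along the fingers, y is the direction in which the jaws open and shut (so a half turn about z gives the same grasp; the last joint's range is limited). The gripper opens to 88 mm and grips with 3 to 60 N. Pads are 19 mm wide; open, the fingers measure 130 mm over their backs; the gripper's body (78 mm by 193 mm) begins 47 mm behind the grasp point.
Start: joints at [-47.951, 20.546, 0.682, 0, -70.136, -16.507], TCP at [0.291, -0.609, 0.246] pointing down, gripper open.
Joint ranges: [-176.03, 176.03], [-82.01, 121.73], [-58.28, 71.71], [-173.87, 95.51], [-174.79, -0.11], [-173.66, 173.66]. Speed limits (degrees/s): [136.94, 136.94, 172.46, 180, 180, 180].

## Interface

Orientations are given as [roll, pitch, yaw] about the fixed x, y, z axes, in that order (R = Rz(yaw) Ry(pitch) Rx(roll)).
In Python, from plant import r, capture, workorder, spotter gives the robot as it stands.
- The arm moves only by the tool step_arm, never from a script. Its argument "motion" is a list of rows, each a list of 5 numbers: the finger opening in m, from 0 to 0.0876, then the shift along the tool's x, y, z in m, then the turn about the tool's z in rad. In form: [[grip, dx, dy, dz, roll], ...]. A call has 1 to 5 rows; each row is the pose to reach, as a shift and turn from the pose commanded when the call began, along the tool's axes at that moment; what a row does not reach only later rows make up. A row lasts 1/8 s, in which the tool goes at most 62.5 mm and 10.7 degrees, less where a joint would pass 70% of its speed; a pose out of reach is approached as far as the arm can. A call with a gripper value outside its range is refused whole. The fingers move at their own pace and stop on an object; "newtons" is the grip in N (left out, the last holds). Time passes only in rows, so rows that repeat a pose let the fingers close. It gives the time, the measured TCP pose, the force and the opening at its end, in the units of the state.
- r.get_state(): the state, without advancing time (a new reading comes with each control period).
- capture(name): name is "side" or "top"; returns a dict with "image" (480x640x3 uint8, red, green, blue), "z_map" (480x640 float32, m along the optical axis (not along the pixel's ray), 0 where there is no reading), "fx", "fy", "cx", "cy" (pixels), "pose" (4x4, takes a point from camera to world coordinates). Camera axes: x right, y down, z forward; pixel columns grow to the right and rows downward; lengths in m; the calibration is good to about 2 mm. A picture is of the moment at which its call begins.
- workorder.close_job(): hands the job in, once; it reports no verdict.
Trained networks look in the newest picture that a camera, given by its name, has taken for a name from the list of things; names that differ only in an ending like _2 or _b are one class to them, and where a whole thing is asked for, a point or a joint stands for the part that bears it (a point fixed in the world has none). Each returns a list of dicts, best first, with "p" (0 to 1); they miss things now and then, are a little off and sometimes report something else, mostly with a low value. They report only what shows in the picture. A call takes as long as a camera call.
- spotter.regions_of(camera, label): "mask" (480x640 bool, what is visible of it).
- spotter.tip_of(camera, label): "location" ([x, y, z] in m, in world coordinates, good to about 4 mm: a listed point, or the origin of a listed thing).
The state is a dict: "time_s": time; "joints": joint angles; "qd": joint speeds; "joint_torque": joint torques, N m; "tcp_pos": TCP position; "eef_rot": TCP orientation; "contact_force": force on the tool from outside, world axes, zero at the start; "moment": the same for the moment, N m; "gripper_width": finger opening in m.
Only numpy, scipy, OpenCV 4.12 (cv2) and the standard library are available. Lean on these libraries where they do the work, as an engineer would, in place of code of your own. Each camera call takes 0.05 s, during which the arm holds its last target.

## Working session

There is one attempt and no reset: what is moved stays moved. The work goes in short steps, Python scripts to look and compute and a tool call to move; the robot and the scene stay as the last step left them, time stands still between calls to the robot, and variables do not carry over. Pictures are saved under pics/ and viewed, and the job is handed in when it is done.

Besides the shell and the picture viewer there is one more tool, called after "Call:" in YAML: its name, and indented under it one key for each argument. step_arm: Moves the arm, as the interface text tells. Its arguments: {"type":"object","properties":{"motion":{"type":"array","items":{"type":"array","items":{"type":"number"}}},"newtons":{"type":"number"}},"required":["motion"]}

```bash
mkdir -p pics; ls; cat > h.py <<'E'
import numpy as np, cv2
from plant import r, capture, workorder, spotter
def save(c,n): cv2.imwrite('pics/'+n,c['image'][:,:,::-1])
def pts(c):
    z=c['z_map']; v,u=np.mgrid[:480,:640]
    P=np.stack([(u-c['cx'])/c['fx']*z,(v-c['cy'])/c['fy']*z,z,np.ones_like(z)],-1)@c['pose'].T
    P=P[...,:3]; P[z==0]=np.nan; return P
def proj(c,p):
    q=np.linalg.inv(c['pose'])@np.append(p,1); return q[0]/q[2]*c['fx']+c['cx'],q[1]/q[2]*c['fy']+c['cy']
E
python3 - <<'E'
from h import *
s=r.get_state(); print(s['time_s'],s['tcp_pos'],s['eef_rot'],s['gripper_width'])
for n in ('top','side'):
    c=capture(n); save(c,n+'0.png'); print(n,c['pose'][:3,3])
    for l in ('fixture','cam_pivot','cam_knob','slide_rear','filter','bearing_cap','gear'):
        t=spotter.tip_of(n,l); print(l,[(round(d['p'],2),np.round(d['location'],4)) for d in t[:2]])
print(r.get_state()['time_s'])
E
```

```text
pics
0.0 [ 0.29083721 -0.60862565  0.24462698] [ 1.79906942e+02 -7.72384182e-03 -1.54464658e+02] 0.08750254091282104
top [0.43576026 0.0706323  1.11993679]
fixture [(0.92, array([0.5084, 0.0773, 0.002 ]))]
cam_pivot [(0.77, array([0.5126, 0.0748, 0.0738]))]
cam_knob [(0.55, array([0.4601, 0.0188, 0.1117]))]
slide_rear [(0.87, array([ 0.5471, -0.1154,  0.0321]))]
filter [(0.62, array([ 0.6891,  0.0075, -0.0024])), (0.39, array([0.4602, 0.3151, 0.0021]))]
bearing_cap [(0.82, array([ 0.6651,  0.1351, -0.0028]))]
gear [(0.78, array([0.462 , 0.3134, 0.0041]))]
side [0.50108661 0.83677405 0.63514146]
fixture [(0.88, array([ 0.5133,  0.0766, -0.0006]))]
cam_pivot [(0.67, array([0.5124, 0.0762, 0.0757]))]
cam_knob [(0.76, array([0.4595, 0.0129, 0.1152]))]
slide_rear [(0.56, array([ 0.5463, -0.111 ,  0.0308]))]
filter [(0.94, array([0.686 , 0.0098, 0.0023]))]
bearing_cap [(0.93, array([0.6645, 0.1353, 0.0009]))]
gear [(0.92, array([ 0.4603,  0.3127, -0.002 ]))]
0.8
```

View pics/top0.png

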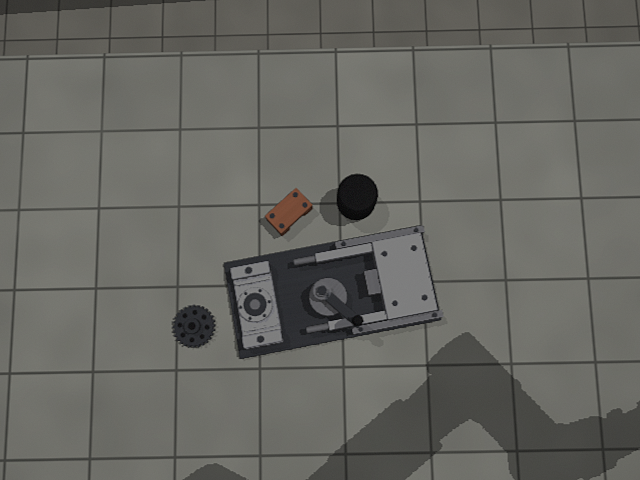

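View pics/side0.png

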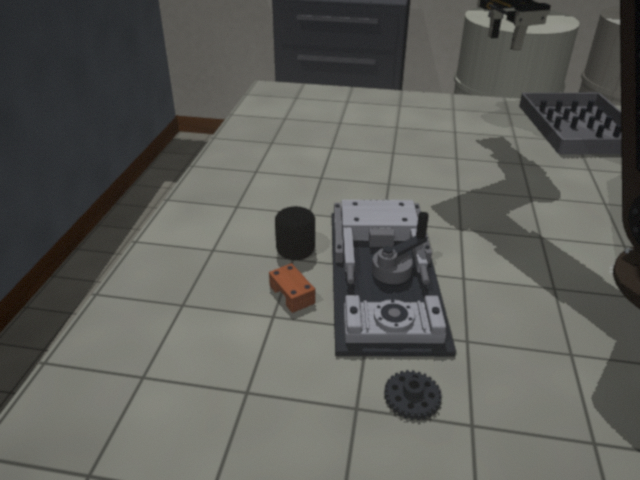

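```bash
python3 - <<'E'
from h import *
c=capture('top'); P=pts(c); save(c,'t1.png')
# knob top
m=(P[...,2]>0.10)&(P[...,2]<0.125)&(np.hypot(P[...,0]-.46,P[...,1]-.015)<.03)
print('knob',m.sum(),np.nanmean(P[m],0),np.ptp(P[m],axis=0))
# slide top z~.05
m=(abs(P[...,2]-.05)<.004)&(np.hypot(P[...,0]-.51,P[...,1]-.076)<.25)
n,l,st,ce=cv2.connectedComponentsWithStats(m.astype(np.uint8))
for i in range(1,n):
    if st[i,4]>200:
        q=P[l==i][:,:2].astype(np.float32); print(st[i,4],cv2.minAreaRect(q),P[l==i][:,2].mean())
for l in ('fixture','slide_rear'):
    t=spotter.regions_of('top',l)
    for d in t[:1]:
        q=P[d['mask']];q=q[~np.isnan(q[:,0])]
        print(l,d['p'],d['mask'].sum(),cv2.minAreaRect(q[:,:2].astype(np.float32)))
# tall housing faces z 0.048
for z0 in (.012,.036,.048,.064,.074):
    m=(abs(P[...,2]-z0)<.003)&(np.hypot(P[...,0]-.51,P[...,1]-.076)<.25)
    print(z0,m.sum(),cv2.minAreaRect(P[m][:,:2].astype(np.float32)))
E
```

```text
knob 91 [0.45941628 0.01513651 0.11100659] [0.01638808 0.01693694 0.01435169]
3791 ((0.537600040435791, -0.06819868832826614), (0.14193947613239288, 0.10111347585916519), 9.897055625915527) 0.04969341641598361
338 ((0.5536022186279297, 0.20219513773918152), (0.021522680297493935, 0.06896546483039856), 9.658143997192383) 0.048244200371719496
350 ((0.43201887607574463, 0.18162983655929565), (0.021434692665934563, 0.06986325234174728), 9.104960441589355) 0.04848781018907271
fixture 0.61 19800 ((0.5170008540153503, 0.05599553883075714), (0.18297722935676575, 0.3811044692993164), 9.77757740020752)
slide_rear 0.65 5804 ((0.5281395316123962, -0.005065426230430603), (0.1453063189983368, 0.24502550065517426), 9.717489242553711)
0.012 7460 ((0.542996883392334, 0.10319758951663971), (0.2486315220594406, 0.4570782780647278), 9.753704071044922)
0.036 2386 ((0.572796106338501, 0.05860865116119385), (0.281925231218338, 0.3590609133243561), 9.6368989944458)
0.048 4587 ((0.5621501207351685, 0.06116291880607605), (0.2449105679988861, 0.35194939374923706), 8.412010192871094)
0.064 469 ((0.5881467461585999, 0.03176647797226906), (0.08882524818181992, 0.2708638906478882), 80.64613342285156)
0.074 1060 ((0.593853235244751, 0.02861882746219635), (0.07162120193243027, 0.25844091176986694), 76.69721984863281)
```

The top view shows the slide at about (405,275), the knob's black top at (357,320), the pivot at (322,291), and the housing at (256,305). The measured knob radius is 80 mm, which matches the given size. The fixture yaw is about 99.7° and the cam about 128°, so the short way is clockwise on the robot side. The slide can't be reached by accident at tip height 80 mm.

```bash
cat >> h.py <<'E'
PV=np.array([.513,.0745]); FY=99.75
def goto(x,y,z,yaw):
    s=r.get_state(); p=np.array(s['tcp_pos']); w=np.radians(s['eef_rot'][2])
    d=np.array([x,y,z])-p; tx=np.array([np.cos(w),np.sin(w)]); ty=np.array([np.sin(w),-np.cos(w)])
    a=(yaw-np.degrees(w)+180)%360-180
    return np.round([tx@d[:2],ty@d[:2],-d[2],-np.radians(a)],4)
E
python3 - <<'E'
from h import *
print(goto(.489,-.012,.17,-42))
E
```

```text
[-0.4361  0.4533  0.0755 -1.9628]
```

Call:
step_arm:
  motion:
    - [0,-0.06,0.06,0,-0.18]
    - [0,-0.12,0.12,0,-0.36]
    - [0,-0.18,0.18,0,-0.54]
    - [0,-0.22,0.22,0,-0.72]
    - [0,-0.26,0.26,0,-0.9]
  newtons: 5

```text
time_s: 1.58
tcp_pos: [0.3955, -0.3126, 0.2459]
eef_rot: [-179.9, -0.0, -102.6]
contact_force: [1.5, -1.0, 0.8]
gripper_width: 0.0433
```

```bash
python3 - <<'E'
from h import *
print(goto(.489,-.012,.17,-42))
E
```

```text
[-0.3137 -0.0259  0.0759 -1.057 ]
```

Call:
step_arm:
  motion:
    - [0,-0.06,-0.005,0,-0.18]
    - [0,-0.12,-0.01,0,-0.36]
    - [0,-0.18,-0.015,0,-0.54]
    - [0,-0.23,-0.02,0.01,-0.72]
    - [0,-0.28,-0.023,0.03,-0.9]

```text
time_s: 2.2
tcp_pos: [0.481, -0.0446, 0.2164]
eef_rot: [-179.8, -0.1, -50.9]
contact_force: [1.5, -0.2, -0.3]
gripper_width: 0.0009
```

```bash
python3 - <<'E'
from h import *
print(goto(.489,-.012,.13,-42),r.get_state()['tcp_pos'])
E
```

```text
[-0.0203 -0.0267  0.0864 -0.1561] [ 0.48104021 -0.0445733   0.21637841]
```

Call:
step_arm:
  motion:
    - [0,-0.02,-0.027,0.02,-0.156]
    - [0,-0.02,-0.027,0.05,-0.156]
    - [0,-0.02,-0.027,0.08,-0.156]
    - [0,-0.02,-0.027,0.1,-0.156]
    - [0,-0.02,-0.027,0.115,-0.156]

```text
time_s: 2.82
tcp_pos: [0.4884, -0.0141, 0.0997]
eef_rot: [180.0, 0.0, -42.4]
contact_force: [0.5, 0.2, -0.1]
gripper_width: 0.0006
```

```bash
cat >> h.py <<'E'
def cg(cam,off=.0185):  # pusher target for cam angle (deg) ; yaw
    a=np.radians(FY+cam); K=PV+.08*np.array([np.cos(a),np.sin(a)]); t=np.array([np.sin(a),-np.cos(a)])
    p=K-off*t; return p[0],p[1],FY+cam-90+180
def seq(angs,off=.0185,z=.1):
    for a in angs:
        x,y,w=cg(a,off); print(a,goto(x,y,z,w).tolist())
E
python3 - <<'E'
from h import *
s=r.get_state();print(s['tcp_pos'],s['eef_rot'],s['contact_force'])
c=capture('top');save(c,'t2.png');c=capture('side');save(c,'s2.png')
seq([128,124,120,116,112,108])
E
```

```text
[ 0.48838121 -0.0140725   0.09973773] [ 1.79968306e+02  1.51901040e-02 -4.23772569e+01] [ 0.48861152  0.16740407 -0.11049553]
128 [-0.0225, -0.0027, -0.0007, -0.0026]
124 [-0.0281, -0.0016, -0.0007, 0.0673]
120 [-0.0338, -0.0009, -0.0007, 0.1371]
116 [-0.0395, -0.0006, -0.0007, 0.2069]
112 [-0.0452, -0.0007, -0.0007, 0.2767]
108 [-0.0509, -0.0012, -0.0007, 0.3465]
```

View pics/s2.png

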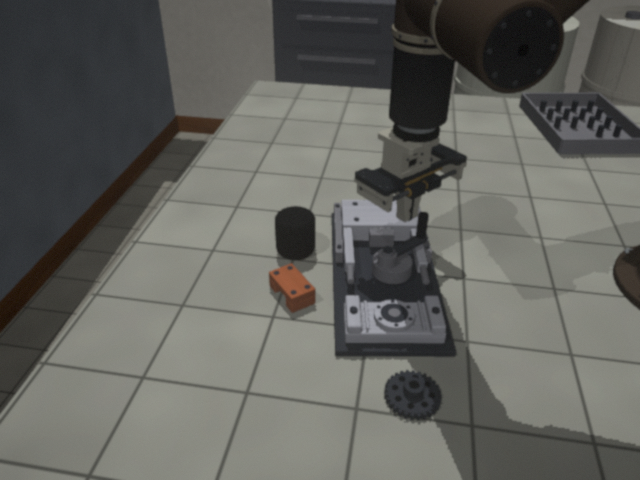

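View pics/t2.png

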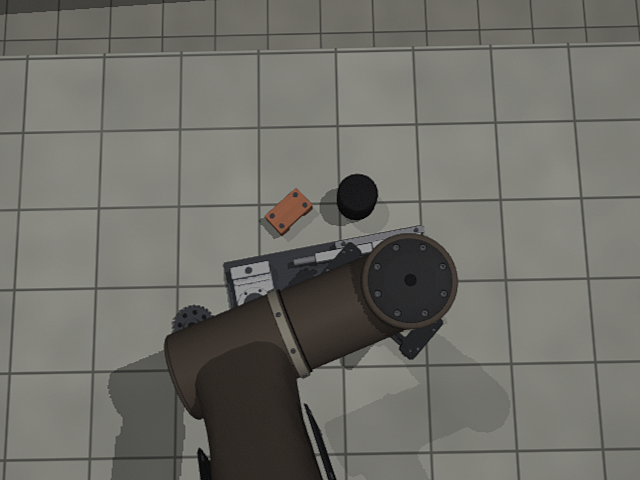

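The side view shows the closed fingers behind the knob (422,225) at knob height. I'll start the push.

Call:
step_arm:
  motion:
    - [0,-0.012,-0.003,0,0]
    - [0,-0.022,-0.0025,0,0]
    - [0,-0.028,-0.0016,0,0.067]
    - [0,-0.034,-0.001,0,0.137]
    - [0,-0.0395,-0.0006,0,0.207]

```text
time_s: 3.55
tcp_pos: [0.4598, 0.0132, 0.1014]
eef_rot: [-179.9, -0.1, -54.3]
contact_force: [2.8, -3.6, -1.6]
gripper_width: 0.0003
```

```bash
python3 - <<'E'
from h import *
s=r.get_state();print(s['tcp_pos'],s['eef_rot'],s['contact_force'])
seq([116,110,104,98,92,86])
E
```

```text
[0.45981163 0.01316672 0.10141499] [-1.79924558e+02 -6.42441613e-02 -5.43321976e+01] [ 2.78190869 -3.55049149 -1.60763192]
116 [-0.0002, 0.001, 0.0014, -0.0014]
110 [-0.0087, 0.0025, 0.0014, 0.1033]
104 [-0.0172, 0.0031, 0.0014, 0.208]
98 [-0.0258, 0.0028, 0.0014, 0.3127]
92 [-0.0343, 0.0017, 0.0014, 0.4174]
86 [-0.0427, -0.0004, 0.0014, 0.5222]
```

Call:
step_arm:
  motion:
    - [0,-0.0085,0.002,0.001,0.103]
    - [0,-0.017,0.0025,0.001,0.208]
    - [0,-0.0255,0.0022,0.001,0.313]
    - [0,-0.034,0.001,0.001,0.417]
    - [0,-0.0425,-0.001,0.001,0.522]

```text
time_s: 4.18
tcp_pos: [0.4356, 0.0481, 0.1007]
eef_rot: [-179.9, -0.0, -84.3]
contact_force: [1.0, -5.3, 3.4]
gripper_width: 0.0008
```

```bash
python3 - <<'E'
from h import *
s=r.get_state();print(s['tcp_pos'],s['eef_rot'],s['contact_force'])
seq([86,80,74,68,62,56])
E
```

```text
[0.43561412 0.04811166 0.10068557] [-1.79919304e+02 -2.73030748e-02 -8.43017426e+01] [ 1.04914645 -5.31774853  3.38871206]
86 [-0.0, 0.0004, 0.0007, -0.0009]
80 [-0.0085, 0.0019, 0.0007, 0.1038]
74 [-0.017, 0.0025, 0.0007, 0.2085]
68 [-0.0256, 0.0022, 0.0007, 0.3133]
62 [-0.0341, 0.001, 0.0007, 0.418]
56 [-0.0425, -0.0011, 0.0007, 0.5227]
```

Call:
step_arm:
  motion:
    - [0,-0.0085,0.002,0.0005,0.103]
    - [0,-0.017,0.0025,0.0005,0.208]
    - [0,-0.0255,0.0022,0.0005,0.313]
    - [0,-0.034,0.001,0.0005,0.417]
    - [0,-0.0425,-0.001,0.0005,0.522]

```text
time_s: 4.8
tcp_pos: [0.4317, 0.0902, 0.1]
eef_rot: [-180.0, -0.0, -114.2]
contact_force: [-0.3, -6.0, 5.8]
gripper_width: 0.0003
```

```bash
python3 - <<'E'
from h import *
s=r.get_state();print(s['joints'],s['eef_rot'],s['contact_force'])
seq([56,50,44,38,32,26])
E
```

```text
[ 37.61343901   7.44937751 -39.07543922   0.06284185 -43.49397456
 -61.88345601] [-1.79970729e+02 -3.69654157e-02 -1.14224431e+02] [-0.319092   -6.01177081  5.79790793]
56 [-0.0006, -0.0005, 0.0, 0.0004]
50 [-0.0091, 0.0009, 0.0, 0.1052]
44 [-0.0176, 0.0015, 0.0, 0.2099]
38 [-0.0262, 0.0012, 0.0, 0.3146]
32 [-0.0347, 0.0, 0.0, 0.4193]
26 [-0.0431, -0.002, 0.0, 0.524]
```

Call:
step_arm:
  motion:
    - [0,-0.009,0.0015,0,0.103]
    - [0,-0.0175,0.002,0,0.209]
    - [0,-0.026,0.0015,0,0.314]
    - [0,-0.0345,0.0003,0,0.419]
    - [0,-0.043,-0.0018,0,0.523]

```text
time_s: 5.42
tcp_pos: [0.4496, 0.1286, 0.0994]
eef_rot: [180.0, -0.1, -144.2]
contact_force: [-6.8, -0.2, 4.8]
gripper_width: 0.0006
```

```bash
python3 - <<'E'
from h import *
s=r.get_state();print(s['joints'],s['eef_rot'],s['contact_force'])
c=capture('top');save(c,'t3.png');c=capture('side');save(c,'s3.png')
P=pts(c)
m=(P[...,2]>0.105)&(P[...,2]<0.118)&(np.hypot(P[...,0]-PV[0],P[...,1]-PV[1])<.12)
print([(round(d['p'],2),np.round(d['location'],4)) for d in spotter.tip_of('side','cam_knob')])
seq([26,20,14,8,4,2,0])
E
```

```text
[ 4.01388572e+01  1.00181130e+01 -3.58245053e+01 -6.55752206e-02
 -4.42869495e+01 -9.43180245e+01] [ 1.79964205e+02 -1.32658218e-01 -1.44226120e+02] [-6.76985629 -0.16523647  4.81153022]
[(0.87, array([0.4655, 0.1389, 0.1145])), (0.49, array([0.5134, 0.0772, 0.0747]))]
26 [-0.0002, -0.0009, -0.0006, 0.0044]
20 [-0.0087, 0.0006, -0.0006, 0.1091]
14 [-0.0172, 0.0011, -0.0006, 0.2138]
8 [-0.0258, 0.0008, -0.0006, 0.3185]
4 [-0.0315, 0.0001, -0.0006, 0.3883]
2 [-0.0343, -0.0004, -0.0006, 0.4232]
0 [-0.0371, -0.0011, -0.0006, 0.4581]
```

View pics/s3.png

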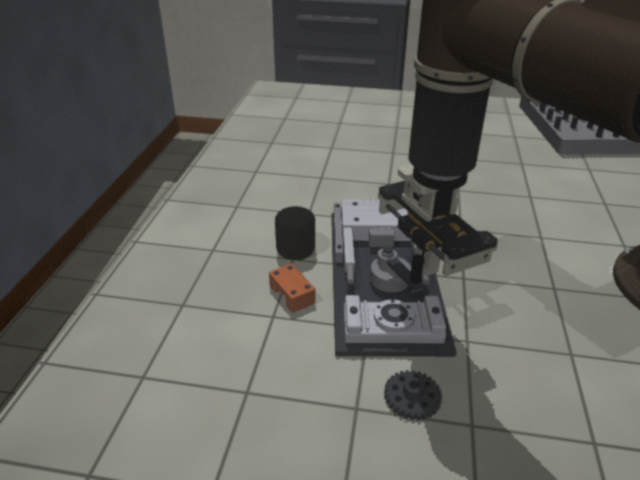

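The knob is at (416,265) in the side view, ahead of the fingers, and the spotter puts the cam at 26.7°, which agrees with my plan.

Call:
step_arm:
  motion:
    - [0,-0.0085,0.001,-0.0003,0.105]
    - [0,-0.017,0.0015,-0.0003,0.211]
    - [0,-0.0255,0.0012,-0.0003,0.316]
    - [0,-0.0315,0.0004,-0.0003,0.388]
    - [0,-0.035,-0.0004,-0.0003,0.423]

```text
time_s: 6.2
tcp_pos: [0.4791, 0.1505, 0.0995]
eef_rot: [179.9, -0.0, -168.3]
contact_force: [-7.2, 7.0, 0.6]
gripper_width: 0.0009
```

```bash
python3 - <<'E'
from h import *
s=r.get_state();print(s['joints'],s['tcp_pos'],s['eef_rot'],s['contact_force'])
c=capture('side');save(c,'s4.png')
for n in ('cam_knob','cam_pivot'):
  for d in spotter.tip_of('side',n):
    q=np.array(d['location']);v=q[:2]-PV; print(n,round(d['p'],2),q,np.degrees(np.arctan2(v[1],v[0]))-FY)
seq([4,2,0,-2])
E
```

```text
[  39.80750536   12.97028959  -31.74113755   -0.14255531  -45.2511118
 -118.00646791] [0.4791283  0.15045296 0.09951213] [ 1.79893007e+02 -1.45755557e-02 -1.68299275e+02] [-7.17823533  7.00319143  0.56232374]
cam_knob 0.76 [0.4984 0.1535 0.1144] 0.7206988520409965
cam_pivot 0.65 [0.511  0.0756 0.0758] 51.43920625702688
4 [0.0039, -0.0019, -0.0004, -0.0341]
2 [0.0011, -0.0012, -0.0004, 0.0008]
0 [-0.0017, -0.0006, -0.0004, 0.0357]
-2 [-0.0045, -0.0001, -0.0004, 0.0706]
```

View pics/s4.png

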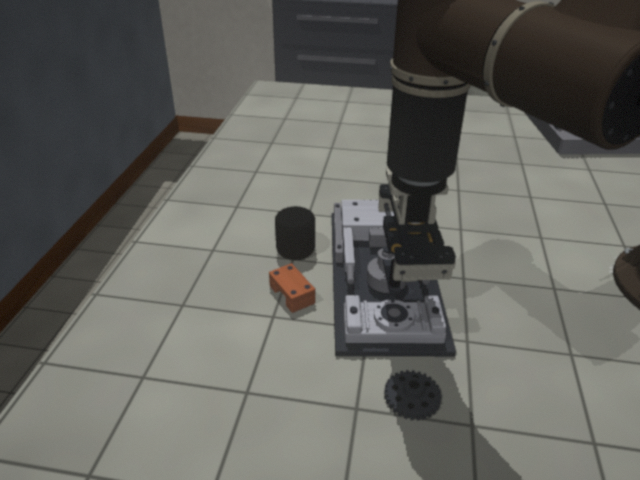

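Call:
step_arm:
  motion:
    - [0,-0.001,-0.0005,0,0.02]
    - [0,-0.001,-0.0005,0,0.02]
    - [0,0.02,-0.0005,0,0.02]
    - [0,0.045,-0.0005,0,0.02]
    - [0,0.06,-0.0005,-0.03,0.02]

```text
time_s: 6.98
tcp_pos: [0.4194, 0.1356, 0.1286]
eef_rot: [-179.9, -0.2, -169.3]
contact_force: [1.1, 0.1, 0.7]
gripper_width: 0.0003
```

```bash
python3 - <<'E'
from h import *
s=r.get_state();print(s['joints'],s['tcp_pos'],s['eef_rot'],s['contact_force'])
f=np.array([np.cos(np.radians(FY)),np.sin(np.radians(FY))])
rear=np.array([.5465,-.113]); q=rear-.05*f
print(q, 0.09*f,goto(q[0],q[1],.17,FY-180))
E
```

```text
[ 4.36922480e+01  5.11637564e+00 -3.69015359e+01 -2.61762660e-02
 -4.81599262e+01 -1.23020063e+02] [0.41939224 0.13557912 0.12858201] [-1.79919395e+02 -1.59713259e-01 -1.69345419e+02] [1.08648453 0.08004713 0.69332895]
[ 0.55496748 -0.1622778 ] [-0.01524146  0.08870005] [-0.0782 -0.3178 -0.0414 -1.555 ]
```

Call:
step_arm:
  motion:
    - [0,0,-0.03,-0.045,-0.15]
    - [0,0,-0.09,-0.06,-0.33]
    - [0,-0.02,-0.15,-0.06,-0.5]
    - [0,-0.04,-0.2,-0.06,-0.68]
    - [0,-0.06,-0.25,-0.06,-0.86]

```text
time_s: 7.6
tcp_pos: [0.5164, -0.0803, 0.1906]
eef_rot: [-179.9, 0.1, -124.5]
contact_force: [0.6, 1.1, -0.1]
gripper_width: 0.0001
```

```bash
python3 - <<'E'
from h import *
s=r.get_state();print(s['joints'],s['tcp_pos'],s['eef_rot'],s['contact_force'])
print(goto(.555,-.1623,.17,FY-180))
E
```

```text
[ 1.27027425e+01  8.68304686e+00 -2.30545938e+01  1.24552307e-02
 -5.81049355e+01 -4.71625047e+01] [ 0.51639896 -0.0802787   0.19063291] [-1.79885197e+02  1.08233818e-01 -1.24453087e+02] [ 0.61225013  1.08041527 -0.08009769]
[ 0.0458 -0.0782  0.0206 -0.7715]
```

Call:
step_arm:
  motion:
    - [0,0.02,-0.035,0,-0.17]
    - [0,0.046,-0.078,0,-0.34]
    - [0,0.046,-0.078,0.01,-0.52]
    - [0,0.046,-0.078,0.02,-0.68]
    - [0,0.046,-0.078,0.02,-0.77]

```text
time_s: 8.22
tcp_pos: [0.5528, -0.1613, 0.1691]
eef_rot: [180.0, 0.0, -80.5]
contact_force: [-0.7, -0.3, -0.8]
gripper_width: 0.0007
```

```bash
python3 - <<'E'
from h import *
s=r.get_state();print(s['joints'],s['tcp_pos'],s['eef_rot'],s['contact_force'])
for n in ('top','side'):
  c=capture(n);save(c,n+'5.png')
  P=pts(c)
  m=(P[...,2]>0.107)&(P[...,2]<0.118)&(np.hypot(P[...,0]-PV[0]+.0135,P[...,1]-PV[1]-.079)<.035)
  if m.sum():
    k=P[m].mean(0);v=k[:2]-PV;print(m.sum(),k,np.hypot(*v),np.degrees(np.arctan2(v[1],v[0]))-FY)
  for l in ('cam_knob','cam_pivot','slide_rear','fixture'):
   for d in spotter.tip_of(n,l)[:1]:
    q=np.array(d['location']);v=q[:2]-PV; print(n,l,round(d['p'],2),q,np.degrees(np.arctan2(v[1],v[0]))-FY)
E
```

```text
[ 3.18565311e+00  1.48384458e+01 -1.81131137e+01 -2.45235073e-03
 -5.70683347e+01  6.34312319e+00] [ 0.55277716 -0.16131773  0.16912398] [ 1.79980455e+02  4.24320876e-03 -8.04725580e+01] [-0.69307549 -0.32736691 -0.78946053]
80 [0.49742278 0.15239123 0.11120284] 0.07943358172274512 1.559206263407404
top cam_pivot 0.78 [0.5148 0.0757 0.0743] -66.05993247402043
top slide_rear 0.66 [ 0.5449 -0.1135  0.0314] -180.11972788905592
top fixture 0.94 [0.5097 0.0775 0.0023] 37.97631099390597
89 [0.49858333 0.15994639 0.11138981] 0.08665405622661959 -0.17314542151827084
side cam_knob 0.71 [0.4967 0.154  0.1132] 1.8368553032606911
side cam_pivot 0.66 [0.5146 0.0752 0.0738] -76.12062226934214
side slide_rear 0.87 [ 0.5475 -0.1133  0.0321] -179.34048176267805
side fixture 0.9 [5.124e-01 7.860e-02 1.000e-04] -1.424349669572564
```

View pics/side5.png

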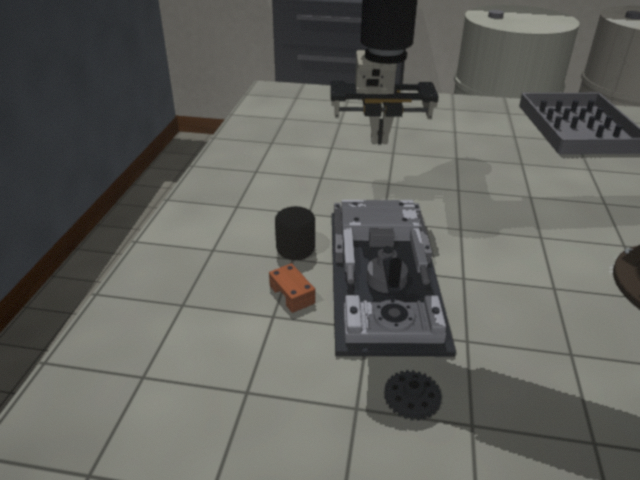

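View pics/top5.png

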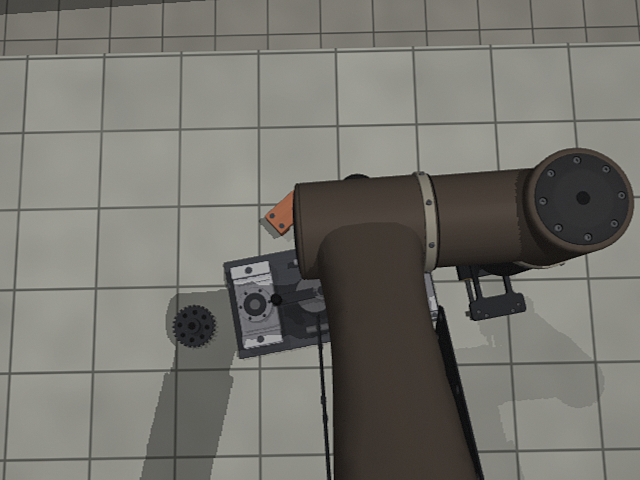

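The side view shows the knob (392,272) over the pivot–housing line, at a measured cam angle of about 1–1.5°. That shifts the cam's face by less than 0.01 mm. Next I lower behind the slide.

```bash
python3 - <<'E'
from h import *
f=np.array([np.cos(np.radians(FY)),np.sin(np.radians(FY))])
rear=np.array([.5463,-.113])
print('rear fx',(rear-PV)@f, 'lat',(rear-PV)@[-f[1],f[0]])
ax=PV+((rear-PV)@f)*f; print('rear on axis',ax)
for o in (.045,.012,.0):
  q=ax-o*f; print(o,goto(q[0],q[1],.046,FY-180))
E
```

```text
rear fx -0.1904310995515621 lat -0.00106598479494187
rear on axis [ 0.54524941 -0.11318052]
0.045 [-0.0038 -0.0002  0.1237 -0.009 ]
0.012 [-3.680e-02  1.000e-04  1.237e-01 -9.000e-03]
0.0 [-0.0488  0.0002  0.1237 -0.009 ]
```

Call:
step_arm:
  motion:
    - [0,-0.002,0,0.04,-0.009]
    - [0,-0.002,0,0.08,-0.009]
    - [0,-0.002,0,0.11,-0.009]
    - [0,-0.004,0,0.123,-0.009]
    - [0,-0.015,0,0.123,-0.009]

```text
time_s: 9.35
tcp_pos: [0.5506, -0.1465, 0.046]
eef_rot: [179.9, -0.0, -80.3]
contact_force: [-0.2, -0.3, 0.2]
gripper_width: 0.0007
```

Call:
step_arm:
  motion:
    - [0,-0.008,0,0,0]
    - [0,-0.015,0,0,0]
    - [0,-0.021,0,0,0]
    - [0,-0.026,0,0,0]
    - [0,-0.031,0,0,0]

```text
time_s: 9.98
tcp_pos: [0.5461, -0.116, 0.047]
eef_rot: [-179.9, -0.0, -80.2]
contact_force: [0.9, -3.4, 3.0]
gripper_width: 0.0009
```

```bash
python3 - <<'E'
from h import *
s=r.get_state();print(s['tcp_pos'],s['eef_rot'],s['contact_force'])
f=np.array([np.cos(np.radians(FY)),np.sin(np.radians(FY))]);d=s['tcp_pos'][:2]-PV
print(d@f,d@[-f[1],f[0]])
c=capture('side');save(c,'s6.png')
E
```

```text
[ 0.54612216 -0.11598363  0.04704198] [-1.79927698e+02 -2.60511667e-02 -8.02175555e+01] [ 0.89577118 -3.36890189  3.0107957 ]
-0.19334151842018793 -0.0003854336009542542
```

View pics/s6.png

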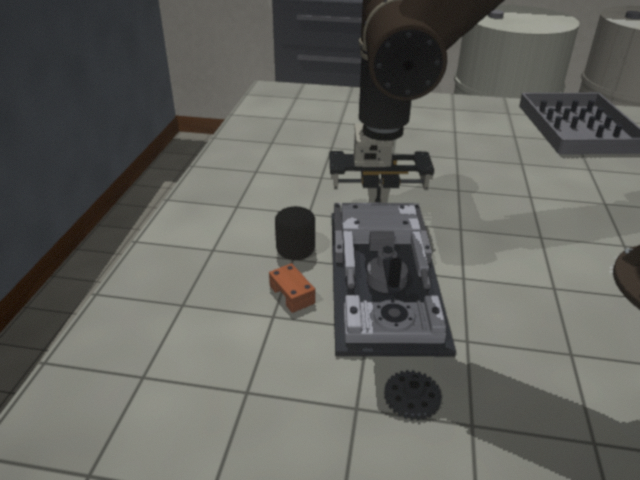

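The side view shows the fingers at the slide's rear face (380,195). The contact force is 3.4 N, as expected for the slide. I keep pushing.

Call:
step_arm:
  motion:
    - [0,-0.006,0,0,0]
    - [0,-0.012,0,0,0]
    - [0,-0.018,0,0,0]
    - [0,-0.024,0,0,0]
    - [0,-0.03,0,0,0]

```text
time_s: 10.65
tcp_pos: [0.5407, -0.086, 0.0466]
eef_rot: [-180.0, -0.0, -80.2]
contact_force: [2.5, -4.1, 1.8]
gripper_width: 0.0002
```

Call:
step_arm:
  motion:
    - [0,-0.003,0,0,0]
    - [0,-0.005,0,0,0]
    - [0,-0.007,0,0,0]
    - [0,-0.009,0,0,0]
    - [0,-0.011,0,0,0]

```text
time_s: 11.28
tcp_pos: [0.5386, -0.0756, 0.0464]
eef_rot: [180.0, 0.0, -80.2]
contact_force: [2.9, -2.3, 0.4]
gripper_width: 0.0004
```

```bash
python3 - <<'E'
from h import *
s=r.get_state();print(s['tcp_pos'],s['eef_rot'],s['contact_force'])
f=np.array([np.cos(np.radians(FY)),np.sin(np.radians(FY))]);d=s['tcp_pos'][:2]-PV
print(d@f,d@[-f[1],f[0]])
c=capture('side');save(c,'s7.png')
E
```

```text
[ 0.53857483 -0.0755711   0.04642248] [ 1.79995482e+02  1.01154514e-03 -8.02330346e+01] [ 2.88887304 -2.32915517  0.44574531]
-0.15223456207703104 0.00020904053211854892
```

View pics/s7.png

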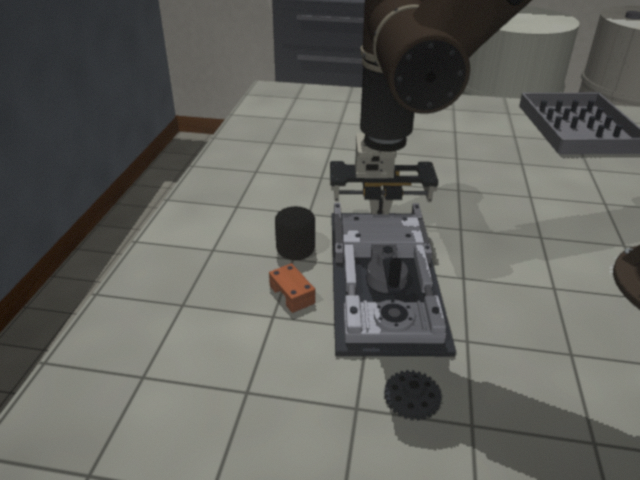

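Call:
step_arm:
  motion:
    - [0,-0.002,0,0,0]
    - [0,-0.004,0,0,0]
    - [0,-0.006,0,0,0]
    - [0,-0.008,0,0,0]

```text
time_s: 11.82
tcp_pos: [0.537, -0.0677, 0.0464]
eef_rot: [180.0, -0.0, -80.2]
contact_force: [4.3, -12.2, -3.4]
gripper_width: 0.0003
```

Call:
step_arm:
  motion:
    - [0,-0.001,0,0,0]
    - [0,-0.002,0,0,0]

```text
time_s: 12.08
tcp_pos: [0.537, -0.0676, 0.0464]
eef_rot: [180.0, -0.1, -80.2]
contact_force: [7.7, -21.3, -5.0]
gripper_width: 0.0004
```

The slide hit a firm stop (the force rose to 22 N with no movement). I back off and check.

Call:
step_arm:
  motion:
    - [0,0.01,0,0,0]
    - [0,0.035,0,0,0]
    - [0,0.07,0,-0.01,0]
    - [0,0.11,0,-0.06,0]
    - [0,0.15,0,-0.12,0]

```text
time_s: 12.7
tcp_pos: [0.5603, -0.2083, 0.1576]
eef_rot: [179.8, 0.1, -80.2]
contact_force: [1.9, 0.2, -0.4]
gripper_width: 0.0005
```

Call:
step_arm:
  motion:
    - [0,0.06,0,-0.02,0]
    - [0,0.12,0,-0.04,0]
    - [0,0.18,0,-0.05,0]
    - [0,0.24,0,-0.05,0]
    - [0,0.28,0,-0.05,0]

```text
time_s: 13.32
tcp_pos: [0.6082, -0.4854, 0.2062]
eef_rot: [179.9, 0.1, -80.3]
contact_force: [0.7, 1.1, -1.6]
gripper_width: 0.0005
```

```bash
python3 - <<'E'
from h import *
s=r.get_state();print(s['tcp_pos'],s['contact_force'])
f=np.array([np.cos(np.radians(FY)),np.sin(np.radians(FY))])
for n in ('top','side'):
  c=capture(n);save(c,n+'8.png'); P=pts(c)
  x,y=[int(v) for v in proj(c,[.505,.08,.04])]
  im=c['image'][max(0,y-90):y+90,max(0,x-120):x+120,::-1]; cv2.imwrite(f'pics/{n}8c.png',cv2.resize(im,None,fx=3,fy=3,interpolation=2))
  for l in ('cam_knob','cam_pivot','slide_rear','filter','bearing_cap','gear'):
   for d in spotter.tip_of(n,l)[:1]:
    q=np.array(d['location']);v=q[:2]-PV; print(n,l,round(d['p'],2),q,'fx',v@f,np.degrees(np.arctan2(v[1],v[0]))-FY)
E
```

```text
[ 0.60824641 -0.48538113  0.20615612] [ 0.65849531  1.14745666 -1.61188341]
top cam_knob 0.94 [0.5003 0.1582 0.1111] fx 0.08464178084204374 -1.1221853849216643
top cam_pivot 0.79 [0.5143 0.0774 0.0752] fx 0.0026379582162646986 -33.89554196042111
top slide_rear 0.69 [ 0.5371 -0.0561  0.0305] fx -0.13279494435574643 -179.2946598443899
top filter 0.63 [ 0.6879  0.0097 -0.0036] fx -0.09348326085015783 -120.07953823508998
top bearing_cap 0.66 [ 6.669e-01  1.320e-01 -5.000e-04] fx 0.030606584753474587 -79.2633448050309
top gear 0.83 [0.4579 0.3129 0.0017] fx 0.244287722141527 3.263923073147666
side cam_knob 0.79 [0.4987 0.1532 0.1147] fx 0.07998495975291178 0.5484396948340162
side cam_pivot 0.83 [0.5168 0.0749 0.0775] fx -0.0002493056910030692 -93.74099404250555
side slide_rear 0.57 [ 0.5337 -0.0534  0.0347] fx -0.12955815468320295 -180.5566700856709
side filter 0.73 [0.6866 0.0096 0.0025] fx -0.09336166210105991 -120.24815244028251
side bearing_cap 0.65 [0.6655 0.1355 0.0011] fx 0.0342931202655665 -77.94859051364818
side gear 0.97 [ 0.4591  0.315  -0.0009] fx 0.2461541704609301 2.8821886188349737
```

View pics/top8c.png

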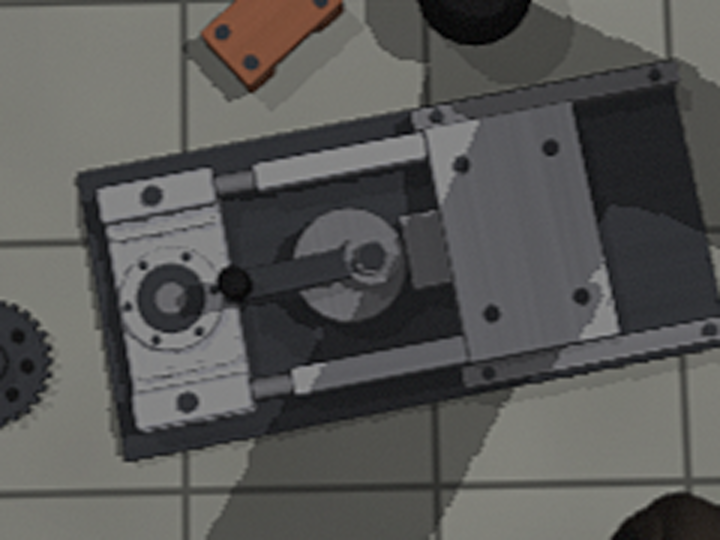

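View pics/side8c.png

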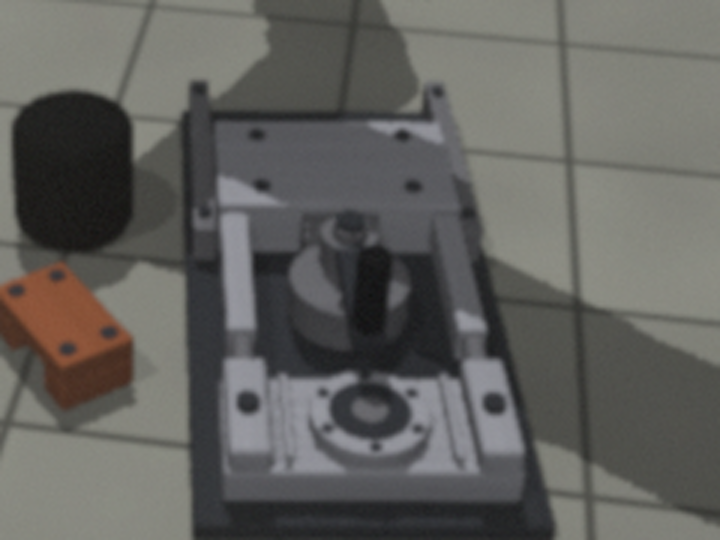

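```bash
python3 - <<'E'
from h import *
c=capture('top');P=pts(c)
F=np.array([[np.cos(np.radians(FY)),np.sin(np.radians(FY))],[-np.sin(np.radians(FY)),np.cos(np.radians(FY))]])
Q=(P[...,:2]-PV)@F.T; Z=P[...,2]
m=(Z>.106)&(Z<.118)&(np.hypot(Q[...,0]-.08,Q[...,1])<.03); k=Q[m].mean(0); print('knob',m.sum(),k,np.degrees(np.arctan2(k[1],k[0])))
m=(abs(Z-.064)<.003)&(Q[...,0]>.015)&(Q[...,0]<.072)&(abs(Q[...,1])<.03)
l=cv2.fitLine(Q[m].astype(np.float32),2,0,.01,.01).ravel();print('lever',m.sum(),np.degrees(np.arctan2(l[1],l[0])),l)
m=(abs(Z-.05)<.003)&(Q[...,0]<-.05)&(abs(Q[...,1])<.06)&(Q[...,0]>-.2);print('slide top x',np.percentile(Q[m][:,0],[0.5,2,98]))
m=(abs(Z-.048)<.003)&(Q[...,0]>.06)&(abs(Q[...,1])<.09);q=Q[m];print('housing x,y',np.percentile(q,[1,99],axis=0).ravel())
m=(abs(Z-.012)<.003)&(abs(Q[...,1])<.11)&(abs(Q[...,0])<.23);print('plate',Q[m].min(0),Q[m].max(0))
E
```

```text
knob 84 [0.07940108 0.00217348] 1.5679907371015007
lever 282 1.9507079 [0.99942046 0.0340397  0.04290761 0.00112703]
slide top x [-0.13464358 -0.13354022 -0.05163613]
housing x,y [ 0.08544332 -0.07187276  0.15272727  0.07195753]
plate [-0.20543047 -0.0900707 ] [0.22992269 0.08989569]
```

```bash
python3 - <<'E'
from h import *
s=r.get_state();print(s['time_s'],s['contact_force'],s['qd'])
print(workorder.close_job())
E
```

```text
14.075 [-0.22373647 -0.39773541  0.64202236] [-0.24496319  0.23204738  0.02729423  0.03285764 -0.01062819  0.10135685]
the job is handed in; nothing more can be done
None
```

The cam is at its low point, the slide is home, and I handed the job in at about 14 s. I pushed with closed fingertips only and gripped nothing.

- **Cam:** I pushed the knob clockwise by about 127°, from 128° to the low point, with contact forces of about 5–10 N. My last depth checks put the lever 1.5–2.0° off dead straight. The spotter gave −1.1° from the top camera and +0.5° from the side camera. At 2° the cam's face shifts by only about 0.01 mm, so I left it rather than touch the cam after the slide was in.
- **Slide:** Only after the cam was done, I pushed the slide from behind until it hit a firm stop. The force rose to about 22 N with no further movement.
- **Slide checks:** Both pins show entering the housing bores. The rear face is at x ≈ −135 mm on the fixture, about 56 mm on from where it started, which fits the 60 mm travel. The spotter read −130 to −133 mm.
- **Other parts:** The filter, bearing cap and gear were where they started, to within 2–4 mm of camera accuracy. The robot was clear of everything at the end.

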